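# Fit the full-size circuit card in the battery module and lock it with the keyed bar

## Task

Take the full-size circuit card (the one that is neither narrow nor short) from the card stand, slide it edgewise down the one free pair of guides in the module housing until it is fully home on its socket, without letting it drop. Then lower the retaining bar onto the housing over the cards, turned so that its wide leg goes in the wide notch and its narrow leg in the narrow notch, until both legs are fully down, again without letting it drop. Leave the two spare cards in the stand and everything else on the bench where it is.

Things in the scene. Friction and masses are not known exactly. Their poses are not given: they have to be found in the camera images.
- housing: Grey and aluminium battery module housing, fixed, open on top, 165 (own x) x 115 (own y) x 115 mm high; origin under its centre at bench level, z up. Three places for cards at own x = -44, 0, +44 mm, two of them taken. A card stands in it with its faces towards own +-x, its width along own y. End walls (own +-y) 100 mm high, side walls (own +-x) 112 mm, with flared outer lips to 115 mm.
- socket: Black socket strip, fixed on the housing floor in the free card place (any of the three), 16 x 80 x 6 mm, axes parallel to the housing's; origin under its centre, 8 mm above the bench. No matching strip shows elsewhere: the other two have cards on them.
- socket_top (a point): Centre of the socket's upper face, 14 mm above the bench, axes as the housing's: where the middle of the card's lower edge belongs. Each place has two upright black guides at the end walls: grooves 7.5 mm wide (own x) and 8 mm deep, groove bottoms at own y = -51.5 and +51.5 mm, straight up to 96 mm above the bench, then flared mouths up to 106 mm.
- bar_seat (a point): Point on the housing's vertical centre line, level with the notch floors, 95 mm above the bench: where the bar's origin belongs, with the bar's axes parallel to the housing's and pointing the same way.
- notch_wide (a point): Middle of the floor of the wide notch, in the top of the housing's side wall at own x = -71 mm, 95 mm above the bench: 43 mm wide (own y), 17 mm deep, open towards the inside; closed outside by the wall's outer skin, whose inner face is at own x = -76 mm and flares outwards above 107 mm.
- notch_narrow (a point): Middle of the floor of the narrow notch in the opposite side wall, at own x = +71 mm: 27 mm wide (own y), otherwise like the wide one (outer skin's inner face at own x = +76 mm).
- fitted1: A full-size card already fitted in one of the other two places, fixed, with its own socket strip; origin under its middle, 8 mm above the bench; card's lower edge 14 mm, top of its grip tab 144 mm above the bench.
- fitted2: The other card already fitted, in every way like fitted1.
- card: Full-size circuit card, loose, 0.10 to 0.16 kg: blue board 5 mm thick (own x), 100 wide (own y), 100 tall (own z), bottom corners chamfered 5 mm; on the middle of its top edge an aluminium grip tab 10 thick (x), 44 wide (y), z 100 to 130 mm. Origin: middle of the lower edge. Either face may be forward. Starts upright in a slot of the stand, lower edge 10 mm above the bench.
- narrow: Spare card, to stay in the stand: like the full-size card but only 72 mm wide; 100 mm tall with the same tab; loose, origin at the middle of its lower edge.
- short: Spare card, to stay in the stand: like the full-size card but only 66 mm tall (same tab, z from 66 to 96 mm); 100 mm wide; loose, origin at the middle of its lower edge.
- stand: Black plastic card stand, fixed, 144 (own x) x 110 (own y) x 40 mm high; origin under its centre. Three slots along own y, at own x = -48, 0 and +48 mm, 7 mm wide, 30 mm deep (floor 10 mm above the bench), open at the ends. One card stands in each; which in which varies. Stand and housing may be on either side.
- bar: Retaining bar, loose, 0.17 to 0.29 kg: aluminium bridge on two legs, 147 mm long (own x); bar 24 wide (y), z 52 to 60 mm; on its middle a black grip block 44 long (x), 16 thick (y), z 60 to 92 mm. Legs 7 mm thick, 4 mm foot chamfers, outer faces at x = -73.5 and +73.5; the -x leg is 40 mm wide (y), the +x leg 24. Origin midway between the feet. Starts standing on the bench.
- bar_end (a point): Point on the bar's upper face above its narrow leg (bar's own x = +70 mm, z = 60 mm).
- jar: Bystander: amber jar, 66 mm diameter, 100 mm high, loose; origin under its centre.
- spool: Bystander: steel-coloured wire spool standing on end, 42 mm diameter, 34 mm high, loose; origin under its centre.
- pack: Bystander: green battery pack, 40 (own x) x 120 (own y) x 64 mm high, loose; origin under its centre.
- cell: Bystander: single green round cell standing upright, 18 mm diameter, 65 mm high, loose; origin under its centre.
- carton: Bystander: small open cardboard box, 70 x 100 x 50 mm high, loose; origin under its centre.
- driver: Bystander: screwdriver lying flat on the bench near the robot, 190 mm long, loose.
There are look-alikes about, which are no part of the job. Leave any orange or turquoise look-alike of the card alone. Leave any orange look-alike of the housing alone.

How it is judged:
By the outcome, as a careful person would: the job done as asked, in the order asked, and still so for the second after the job is handed in, with the robot touching nothing.
It also fails if it takes over 64 s, if anything falls off the work surface, if the arm or the gripper's body presses on something with over 40 N, if the wrist force passes 120 N, or if a joint passes its speed limit or range.

## Robot

A 6-joint arm with a two-finger parallel gripper is mounted at the origin on the work surface. World frame = base frame: x ahead of the robot, y to its left, z up, the work surface at z = 0. Lengths are in m, angles in rad, forces in N, time in s.
With the tool pointing down it reaches from about 0.275 to 0.825 m from the base axis. Payload 4.9 kg.
Tool frame: the origin (TCP) lies midway between the tips of the shut fingers; the grasp point (between the pads) lies 19 mm behind it (bot.grip_depth is the distance from the TCP to the grasp point, in m); z points along the fingers, y is the line along which they close (so a half turn about z gives the same grasp; the last joint's range is limited). The gripper opens to 85 mm and grips with 20 to 120 N. Pads are 22 mm wide; open, the fingers measure 114 mm over their backs; the gripper's body (76 mm by 85 mm) begins 54 mm behind the grasp point. The pads swing forward as they close: fully open they stand 13 mm farther back than shut.
Start: joints at [-0.134, 0.326, -0.193, 1.052, 0, 1.437], TCP at [0.55, 0, 0.211] pointing down, gripper open.
Joint ranges: [-2.65, 2.65], [-0.97, 1.79], [-1.3, 1.35], [-1.93, 2.1], [-1.47, 1.37], [-3.14, 3.14]. Speed limits (rad/s): [2.57, 2.57, 3.14, 3.14, 3.14, 3.14].

## Interface

Orientations are given as a unit quaternion [w, x, y, z].
In Python, from cell import bot gives the robot as it stands. Calls block until the motion is done:
- bot.move_pose(position, orientation): joint-space move of the TCP to a pose.
- bot.move_linear(position, speed=0.15, rotation=None, until_force=None): straight line of the TCP; rotation=None keeps the orientation; speed is the mean speed in m/s. With until_force (N) it stops when the force on the tool has changed by that much, and returns True; else False.
- bot.goto_joints(angles): joint-space move.
- bot.set_gripper(opening, grasp_force=None): opening from 0.0 (shut) to 1.0 (fully open); grasp_force is the grip in N (None keeps the last); returns when the fingers have stopped.
- bot.wait(seconds).
- bot.solve_ik(position, orientation): joint angles nearest the present ones, or None.
- bot.camera(name): name is "scene" or "side" or "wrist"; returns the picture (480x640x3 uint8, red, green, blue); there is no depth.
- bot.calibration(name): a dict with "mtx" (3x3 intrinsics, pixels), "k1" (the pictures are not rectified: a ray, as slopes to the right and down, at radius r is drawn at 1 + k1 r^2 times it, then the intrinsics apply), "extrinsics" (4x4, takes a point from world to camera coordinates); the wrist camera has in their place "hand_eye" (4x4, takes a point from camera to tool coordinates, whose origin is the TCP and whose axes are the flange's). Camera axes: x right, y down, z forward; pixel columns grow to the right and rows downward; lengths in m; the calibration is good to about 2 mm. A picture is of the moment at which its call begins: read the wrist's pose just before it. calibration takes no time and is no camera call.
A pose or a line that the arm cannot do raises bot.PlanningError and nothing moves.
- bot.close_job(): hands the job in; it is judged then, once.
Trained networks look in the newest picture that a camera, given by its name, has taken for a name from the list of things; names that differ only in an ending like _2 or _b are one class to them, and where a whole thing is asked for, a point or a joint stands for the part that bears it (a point fixed in the world has none). Each returns a list of dicts, best first, with "confidence" (0 to 1); they miss things now and then, are a little off and sometimes report something else, mostly with a low value. They report only what shows in the picture. A call takes as long as a camera call. They do not tell look-alikes from the thing itself.
- bot.search_frame(camera, thing): "bbox" ([left, top, width, height] in pixels, round what is visible of it).
Readings, each from a call of its own:
- bot.read_clock(): time.
- bot.read_joint_positions(): joint angles.
- bot.read_joint_vel(): joint speeds.
- bot.read_joint_efforts(): joint torques, N m.
- bot.read_position(): TCP position.
- bot.read_tool_rot(): TCP orientation.
- bot.read_ft_force(): force on the tool from outside, world axes, zero at the start.
- bot.read_moment(): the same for the moment, N m.
- bot.read_gripper_width(): opening from 0.0 (shut) to 1.0 (fully open).
- bot.read_finger_force(): force on a finger pad.
Only numpy, scipy, OpenCV 4.12 (cv2) and the standard library are available. Lean on these libraries where they do the work, as an engineer would, in place of code of your own. Each camera call takes 0.05 s, during which the arm holds its last target. There are 200 camera calls.

## Working session

There is one attempt and no reset: what is moved stays moved. The work goes in short steps, each a Python script; the robot and the scene stay as the last script left them, time stands still between calls to the robot, and variables do not carry over. Pictures are saved under pics/ and viewed, at most 10 in all, crops included, and the job is handed in when it is done.

```bash
mkdir -p pics; ls; python3 - <<'E'
from cell import bot
import cv2,numpy as np
for n in ("scene","side"):
    im=bot.camera(n); cv2.imwrite(f"pics/{n}0.png",im[:,:,::-1])
    c=bot.calibration(n); print(n,np.round(c["mtx"],1).tolist(),c["k1"],np.round(c["extrinsics"],3).tolist())
    for t in ("housing","stand","card","bar","socket"):
        print(t,[([int(v) for v in d["bbox"]],round(d["confidence"],2)) for d in bot.search_frame(n,t)[:5]])
print(np.round(bot.calibration("wrist")["hand_eye"],3).tolist(),bot.calibration("wrist")["mtx"],bot.calibration("wrist")["k1"])
print(bot.read_clock())
E
```

```text
pics
scene [[542.9, 0.0, 319.3], [0.0, 542.9, 238.3], [0.0, 0.0, 1.0]] 0.02556644430446182 [[0.883, 0.469, -0.005, -0.435], [0.337, -0.642, -0.689, -0.127], [-0.327, 0.607, -0.725, 1.45], [0.0, 0.0, 0.0, 1.0]]
housing [([218, 290, 104, 102], 0.96), ([49, 308, 122, 115], 0.57)]
stand [([339, 180, 70, 38], 0.66), ([217, 289, 104, 101], 0.38)]
card [([407, 130, 38, 45], 0.74), ([360, 160, 28, 31], 0.71), ([321, 134, 2, 19], 0.41)]
bar [([318, 232, 63, 39], 0.71), ([277, 315, 26, 44], 0.36)]
socket [([268, 334, 16, 23], 0.53)]
side [[439.3, 0.0, 320.6], [0.0, 439.3, 229.9], [0.0, 0.0, 1.0]] 0.03549099017104151 [[-0.832, -0.555, 0.003, 0.397], [-0.316, 0.468, -0.825, 0.244], [0.457, -0.687, -0.565, 0.985], [0.0, 0.0, 0.0, 1.0]]
housing [([414, 162, 45, 54], 0.58), ([326, 168, 60, 56], 0.56)]
stand [([212, 293, 74, 44], 0.62)]
card [([248, 323, 52, 58], 0.84), ([226, 261, 38, 49], 0.78), ([136, 293, 57, 45], 0.77), ([220, 250, 29, 44], 0.73), ([397, 219, 60, 16], 0.21)]
bar [([263, 224, 55, 42], 0.89)]
socket []
[[0.0, -0.96, -0.279, 0.071], [1.0, 0.0, -0.0, -0.0], [0.0, -0.279, 0.96, -0.163], [0.0, 0.0, 0.0, 1.0]] [[365.93000332   0.         318.0812225 ]
 [  0.         365.93000332 238.03036974]
 [  0.           0.           1.        ]] -0.055150337235852054
0.6
```

View pics/scene0.png

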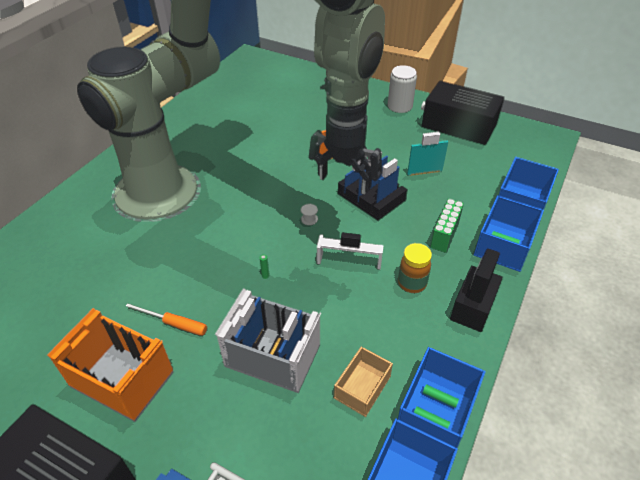

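View pics/side0.png

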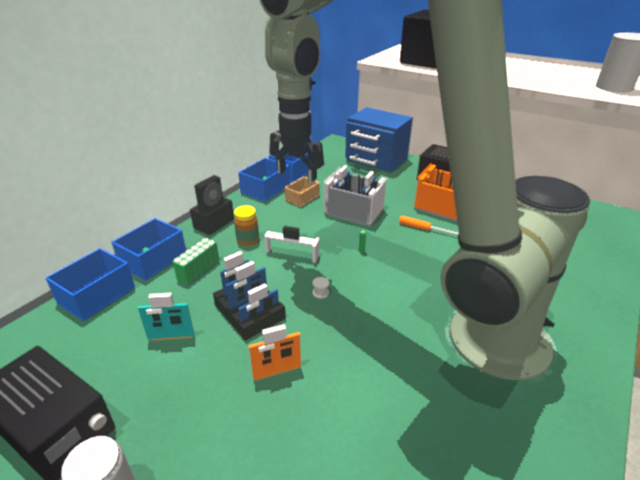

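```bash
cat > h.py <<'E'
from cell import bot
import cv2,numpy as np,json
from scipy.spatial.transform import Rotation as Ro
def down(yaw):  # tool x axis horizontal at yaw, z down
    c,s=np.cos(yaw),np.sin(yaw)
    q=Ro.from_matrix(np.array([[c,s,0],[s,-c,0],[0,0,-1.]])).as_quat()
    return q[[3,0,1,2]]
def camT(n):   # world->camera
    c=bot.calibration(n)
    if "extrinsics" in c: return np.array(c["extrinsics"])
    T=np.eye(4);q=np.array(bot.read_tool_rot());T[:3,:3]=Ro.from_quat(q[[1,2,3,0]]).as_matrix();T[:3,3]=bot.read_position()
    return np.linalg.inv(T@np.array(c["hand_eye"]))
def proj(n,T,P):
    c=bot.calibration(n);p=(T[:3,:3]@np.atleast_2d(P).T).T+T[:3,3]
    s=p[:,:2]/p[:,2:];s=s*(1+c["k1"]*(s**2).sum(1,keepdims=True));m=np.array(c["mtx"])
    return s*[m[0,0],m[1,1]]+m[:2,2]
def ray(n,T,uv):
    c=bot.calibration(n);m=np.array(c["mtx"]);d=(np.array(uv,float)-m[:2,2])/[m[0,0],m[1,1]];s=d.copy()
    for _ in range(8): s=d/(1+c["k1"]*(s@s))
    v=T[:3,:3].T@np.array([*s,1.]);return -T[:3,:3].T@T[:3,3],v
def atz(n,T,uv,z):
    o,v=ray(n,T,uv);return o+v*(z-o[2])/v[2]
def tri(obs):  # [(n,T,uv),..]
    A=np.zeros((3,3));b=np.zeros(3)
    for ob in obs:
        o,v=ray(*ob);v=v/np.linalg.norm(v);M=np.eye(3)-np.outer(v,v);A+=M;b+=M@o
    return np.linalg.solve(A,b)
def snap(tag):
    T=camT("wrist");im=bot.camera("wrist");cv2.imwrite(f"pics/{tag}.png",im[:,:,::-1]);np.save(f"pics/{tag}.npy",T);return T,im
E
python3 - <<'E'
from h import *
T=camT("scene");S=camT("side")
for n,uv,us,z in (("stand",(374,199),(250,313),.02),("housing",(270,341),(356,196),.055),("bar",(349,251),(292,245),.03)):
    a=atz("scene",T,uv,z);b=tri([("scene",T,uv),("side",S,us)]);print(n,a.round(3),b.round(3))
    json.dump
P={n:atz("scene",T,uv,z) for n,uv,z in (("stand",(374,199),.02),("housing",(270,341),.055),("bar",(349,251),.03))}
t=bot.read_clock()
for n in ("bar","housing","stand"):
    p=P[n]; yaw=np.arctan2(p[1],p[0]); d=np.array([np.cos(yaw),np.sin(yaw)])
    for k,off in enumerate((-.11,-.03)):
        q=p[:2]+off*d
        try:
            bot.move_pose([q[0],q[1],.30],down(yaw))
            snap(f"{n}_{k}")
        except bot.PlanningError as e: print(n,k,e)
    print(n,bot.read_clock())
ims=[cv2.imread(f"pics/{n}_{k}.png") for n in ("housing","stand") for k in (0,1)]
cv2.imwrite("pics/mos1.png",cv2.resize(np.vstack([np.hstack(ims[:2]),np.hstack(ims[2:])]),(800,600),interpolation=cv2.INTER_AREA))
E
```

```text
stand [0.536 0.219 0.02 ] [ 0.523  0.245 -0.007]
housing [ 0.537 -0.287  0.055] [ 0.537 -0.289  0.056]
bar [0.561 0.019 0.03 ] [0.564 0.013 0.037]
bar 2.4917
housing 4.0583
stand 6.25
```

View pics/mos1.png

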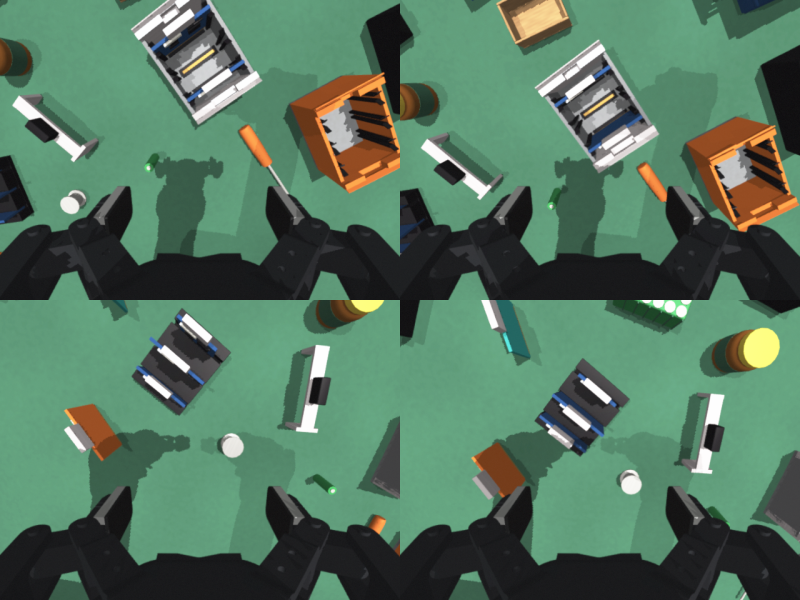

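```bash
python3 - <<'E'
import cv2,numpy as np
a=cv2.imread("pics/stand_1.png")[80:260,190:390];b=cv2.imread("pics/housing_1.png")[50:290,200:440]
c=cv2.imread("pics/bar_1.png")
a=cv2.resize(a,(400,360),interpolation=3)
b=cv2.resize(b,(400,400),interpolation=3)
M=np.zeros((600,800,3),np.uint8);M[:360,:400]=a;M[:400,400:]=b;M[360:600,:320]=cv2.resize(c,(320,240),interpolation=3)
cv2.imwrite("pics/mos2.png",M)
E
```

```text
(no output)
```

View pics/mos2.png

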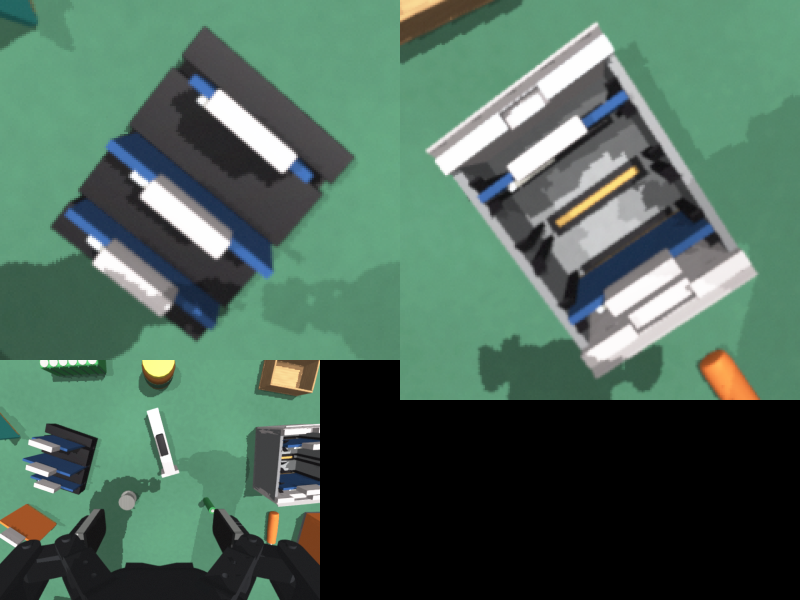

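```bash
python3 - <<'E'
from h import *
A=lambda u,v:(190+u/2,80+v/2)
B=lambda u,v:(200+(u-400)*.6,50+v*.6)
Ts=np.load("pics/stand_1.npy");Th=np.load("pics/housing_1.npy");Tb=np.load("pics/bar_1.npy")
L=lambda T,pts,z:np.array([atz("wrist",T,p,z) for p in pts])
h=L(Th,[B(*p) for p in((430,150),(600,27),(755,272),(595,377))],.115)
print("housing corners",h.round(3).tolist(),"edges",[round(float(np.linalg.norm(h[i]-h[i-1])),3) for i in range(4)],"c",h.mean(0).round(4))
hx=(h[0]+h[1]-h[2]-h[3]);hy=np.arctan2(hx[1],hx[0]);print("hyaw",hy)
s=L(Th,[B(553,225),B(638,170)],.014);print("socket",s.mean(0).round(4),np.linalg.norm(s[0]-s[1]))
for n,p,z in(("far",((190,75),(312,180)),.11),("mid",((108,140),(270,275)),.11),("near",((68,210),(213,328)),.11),("near76",((68,210),(213,328)),.076)):
    w=L(Ts,[A(*q) for q in p],z);d=w[1]-w[0];print(n,w.mean(0).round(4),"len",np.linalg.norm(d).round(4),"yaw",np.arctan2(d[1],d[0]).round(3))
b=L(Tb,[(2*153,2*(410-360)),(2*170,2*(472-360))],.06);d=b[0]-b[1];print("bar",b.mean(0).round(4),np.linalg.norm(d),np.arctan2(d[1],d[0]))
print("bar blk",atz("wrist",Tb,(324,166),.092))
by=np.arctan2(d[1],d[0])
q0=bot.read_joint_positions()
for n,c,y in(("card",[.53,.22,.25],-1.0),("housing",[.537,-.287,.25],hy+np.pi/2),("housingx",[.537,-.287,.25],hy),("bar",[.56,.015,.25],by)):
    for k in (0,1):
        j=bot.solve_ik(c,down(y+k*np.pi));print(n,k,None if j is None else np.round(j,2))
E
```

```text
housing corners [[0.611, -0.221, 0.115], [0.623, -0.333, 0.115], [0.463, -0.351, 0.115], [0.449, -0.238, 0.115]] edges [0.163, 0.113, 0.16, 0.114] c [ 0.5366 -0.2856  0.115 ]
hyaw 0.10978945146617966
socket [ 0.5364 -0.2839  0.014 ] 0.073371155369359
far [0.5629 0.2313 0.11  ] len 0.0745 yaw -1.883
mid [0.5167 0.2444 0.11  ] len 0.1005 yaw -1.89
near [0.4795 0.2561 0.11  ] len 0.0912 yaw -1.896
near76 [0.4703 0.2582 0.076 ] len 0.1001 yaw -1.896
bar [0.5678 0.0128 0.06  ] 0.13781572307509168 0.3080301191393436
bar blk [0.56910128 0.01304839 0.092     ]
card 0 [ 0.26  0.35 -0.06  1.16  0.   -1.88]
card 1 [ 0.26  0.35 -0.06  1.16  0.    1.26]
housing 0 [-0.61  0.42  0.04  1.2   0.    0.85]
housing 1 [-0.61  0.42  0.04  1.2   0.   -2.29]
housingx 0 [-0.61  0.42  0.04  1.2   0.    2.42]
housingx 1 [-0.61  0.42  0.04  1.2   0.   -0.72]
bar 0 [-0.1   0.32 -0.1   1.15  0.    2.73]
bar 1 [-0.1   0.32 -0.1   1.15  0.   -0.41]
```

Candidates in stand_1: far card (~315,145), 74 mm wide, is the narrow one. Near card (~260,215) is 91 mm wide if at full height, 100 mm if at z=76, so it is the short one. Mid card (~285,184) is 100.5 mm wide at full height, so it is the full-size one. The turquoise and orange cards are look-alikes. In the housing the free place is the middle one (yellow contact visible), and the wide notch is in the near wall.

```bash
python3 - <<'E'
from h import *
def look(n,c,yaw,z,off=.055):
    d=np.array([np.cos(yaw),np.sin(yaw)]);q=np.array(c)-off*d
    bot.move_pose([q[0],q[1],z],down(yaw));bot.wait(.15);return snap(n)
V=[("c0",(.5167,.2444),-1.89,.25),("b0",(.568,.0128),.308,.23),("h0",(.5366,-.2852),.1098-np.pi/2,.25),("h1",(.5366,-.2852),.1098+np.pi/2,.25),("b1",(.568,.0128),.308-np.pi,.23),("c1",(.5167,.2444),-1.89+np.pi,.25)]
W={}
for n,c,y,z in V:
    T,im=look(n,c,y,z)
    u,v=proj("wrist",T,[[*c,.1 if n[0]!='b' else .06]])[0];W[n]=(int(u),int(v));print(n,u,v,bot.read_clock())
    if n[0]=='h':
        hsv=cv2.cvtColor(im,cv2.COLOR_RGB2HSV);m=cv2.inRange(hsv,(15,80,100),(32,255,255))
        k,lab,st,ce=cv2.connectedComponentsWithStats(m)
        print([(st[i].tolist(),ce[i].round(1).tolist()) for i in range(1,k) if st[i][4]>60])
json.dump(W,open("W.json","w"))
def crop(n,w,h,s):
    im=cv2.imread(f"pics/{n}.png");u,v=W[n];x=max(0,min(640-w,u-w//2));y=max(0,min(480-h,v-h//2));print(n,"crop",x,y,s);return cv2.resize(im[y:y+h,x:x+w],None,fx=s,fy=s,interpolation=2)
cv2.imwrite("pics/mc.png",np.vstack([crop("c0",266,100,3),crop("c1",266,100,3)]))
cv2.imwrite("pics/mb.png",np.hstack([crop(n,130,200,3) for n in("b0","b1")]))
cv2.imwrite("pics/mh.png",np.hstack([crop(n,260,340,1.5) for n in("h0","h1")]))
E
```

```text
c0 317.6255032614046 151.98072626210268 9.6833
b0 318.39661938630684 150.31366434175123 12.8583
h0 317.6101423503339 151.68249269554207 17.1083
[([544, 0, 96, 35, 740], [584.8, 20.0]), ([88, 94, 76, 113, 5156], [131.8, 150.9]), ([314, 114, 7, 68, 457], [317.1, 146.9]), ([106, 433, 23, 14, 206], [117.9, 439.5])]
h1 318.54425706377293 152.03049213888482 19.85
[([465, 90, 97, 115, 5202], [505.4, 145.7]), ([316, 113, 7, 69, 407], [319.1, 148.0]), ([124, 148, 49, 12, 462], [150.2, 153.8]), ([0, 258, 88, 14, 389], [42.4, 263.6]), ([0, 290, 8, 37, 147], [2.2, 311.4]), ([121, 303, 18, 43, 239], [130.9, 318.5]), ([10, 356, 23, 7, 85], [22.4, 359.4])]
b1 319.17669229118144 151.3844655861098 21.4583
c1 318.3489578670516 151.556920665815 23.8
c0 crop 184 101 3
c1 crop 185 101 3
b0 crop 253 50 3
b1 crop 254 51 3
h0 crop 187 0 1.5
h1 crop 188 0 1.5
```

View pics/mc.png

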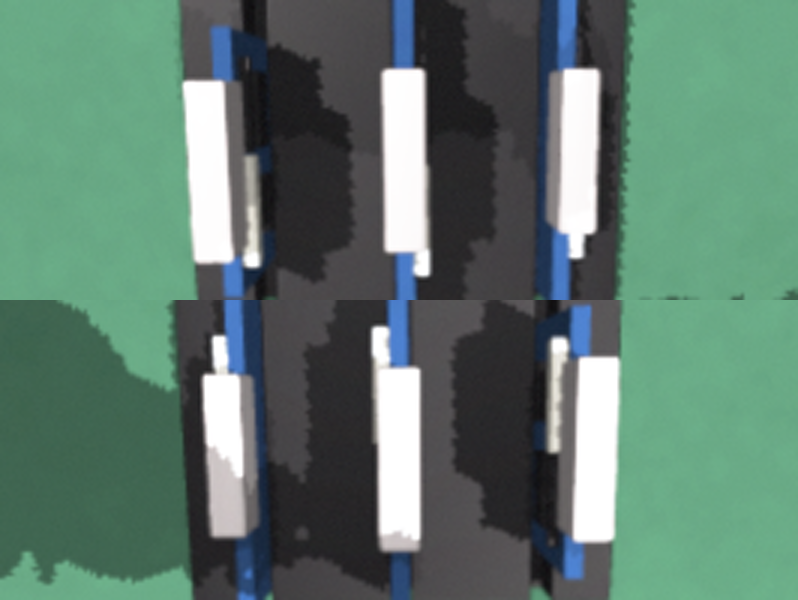

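View pics/mh.png

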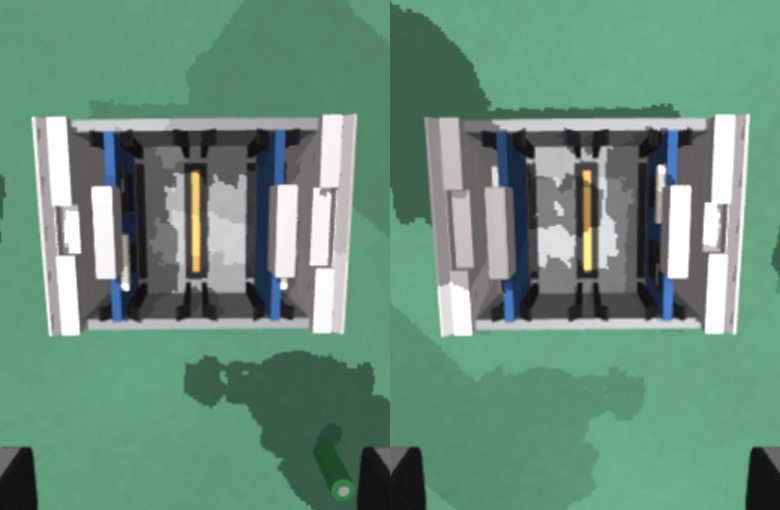

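View pics/mb.png

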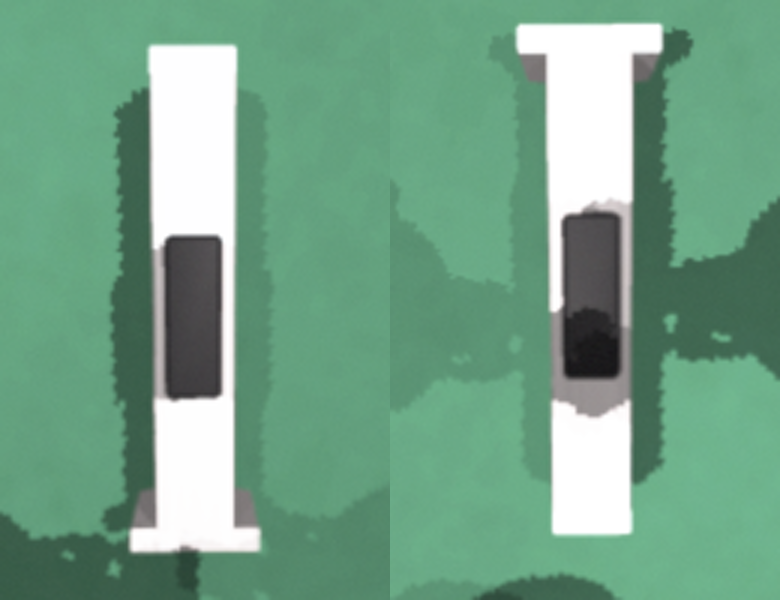

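```bash
python3 - <<'E'
from h import *
T={n:np.load(f"pics/{n}.npy") for n in("c0","c1","b0","b1","h0","h1")}
O={"c0":(184,101,3),"c1":(185,101,3),"b0":(253,50,3),"b1":(254,51,3),"h0":(187,0,1.5),"h1":(188,0,1.5)}
px=lambda n,u,v:(O[n][0]+u/O[n][2]-.33,O[n][1]+v/O[n][2]-.33)
def two(l,n,a,b,z):
    t=tri([(n+"0",)[:0]+("wrist",T[n+"0"],px(n+"0",*a)),("wrist",T[n+"1"],px(n+"1",*b))])
    A=atz("wrist",T[n+"0"],px(n+"0",*a),z);B=atz("wrist",T[n+"1"],px(n+"1",*b),z)
    print(l,"tri",t.round(4),"v0",A.round(4),"v1",B.round(4),"mean",((A+B)/2).round(4));return (A+B)/2
def dirn(n,a,b,z):
    d=atz("wrist",T[n],px(n,*b),z)-atz("wrist",T[n],px(n,*a),z);return np.arctan2(d[1],d[0]).round(4),np.linalg.norm(d).round(4)
two("card tab","c",(404.3,160),(399.3,158),.14)
print("card yaw",dirn("c0",(405,251),(404,69),.14),dirn("c1",(400,249),(398.5,67),.14))
two("block","b",(193.3,317.5),(201,295),.092)
two("barmid","b",(194.3,(45+551)/2),(200.7,(25+533)/2),.06)
print("bar yaw",dirn("b0",(195,551),(193.3,45),.06),dirn("b1",(202,533),(199.5,25),.06))
for n,cs in(("h0",((33,118),(356,114),(50,335),(345,334))),("h1",((35,117),(359,114),(51,336),(346,334)))):
    P=np.array([atz("wrist",T[n],px(n,*c),.115) for c in cs]);print(n,"ctr",P.mean(0).round(4))
    d=P[1]+P[3]-P[0]-P[2];print(np.arctan2(d[1],d[0]).round(4),np.linalg.norm(d)/2)
O["h0"]=O["h1"]=(.33,.33,1)
two("sock","h",(317.1,146.9),(319.1,148.0),.014)
# strip yaw from mask fitLine
for n in("h0","h1"):
    m=cv2.inRange(cv2.cvtColor(cv2.imread(f"pics/{n}.png"),cv2.COLOR_BGR2HSV),(15,80,100),(32,255,255));m[:,:300]=0;m[:,335:]=0;m[190:]=0;m[:110]=0
    vx,vy,x,y=cv2.fitLine(cv2.findNonZero(m),cv2.DIST_L2,0,.01,.01).ravel();s=-np.sign(vy)*30
    print(n,dirn(n,(x-vx*s,y-vy*s),(x+vx*s,y+vy*s),.014))
E
```

```text
card tab tri [0.5162 0.2447 0.1283] v0 [0.5159 0.2441 0.14  ] v1 [0.5165 0.2452 0.14  ] mean [0.5162 0.2447 0.14  ]
card yaw (np.float64(-1.884), np.float64(0.0435)) (np.float64(1.2598), np.float64(0.0435))
block tri [0.5647 0.0129 0.084 ] v0 [0.5652 0.013  0.092 ] v1 [0.5644 0.0128 0.092 ] mean [0.5648 0.0129 0.092 ]
barmid tri [ 0.5642  0.0131 -0.0481] v0 [0.5688 0.014  0.06  ] v1 [0.5613 0.012  0.06  ] mean [0.565 0.013 0.06 ]
bar yaw (np.float64(0.3115), np.float64(0.1474)) (np.float64(-2.8287), np.float64(0.147))
h0 ctr [ 0.5368 -0.285   0.115 ]
-3.0241 0.16479465816549177
h1 ctr [ 0.5373 -0.285   0.115 ]
0.1182 0.16508636673798732
sock tri [ 0.5373 -0.2856  0.0072] v0 [ 0.5373 -0.2859  0.014 ] v1 [ 0.5373 -0.2853  0.014 ] mean [ 0.5373 -0.2856  0.014 ]
h0 (np.float64(-1.454), np.float64(0.0623))
h1 (np.float64(1.6826), np.float64(0.0624))
```

```bash
python3 - <<'E'
from h import *
c=np.array([.5162,.2447]);y=-1.8831+np.pi
bot.set_gripper(.36)
bot.move_pose([*c,.20],down(y));bot.move_linear([*c,.113],speed=.12)
print(bot.read_ft_force(),bot.read_gripper_width())
bot.set_gripper(0,80);print("grip",bot.read_gripper_width(),bot.read_finger_force())
bot.move_linear([*c,.165],speed=.08);bot.move_linear([*c,.275],speed=.2)
print(bot.read_gripper_width(),bot.read_ft_force(),bot.read_clock())
h=np.array([.5371,-.2853])
bot.move_pose([*h,.275],down(.117+np.pi/2))
bot.wait(.2);print(np.round(bot.read_position(),4),bot.read_clock(),bot.read_ft_force())
im=bot.camera("wrist");cv2.imwrite("pics/carry.png",im[:,:,::-1])
E
```

```text
[-0.11108455 -0.50992842  0.17662299] 0.3609625382376013
grip 0.07551750056915565 78.6441421508789
0.07283970208424104 [-0.18579218  0.16900892 -2.43242997] 27.475
[ 0.5375 -0.2845  0.2751] 29.5917 [ 0.17400876  0.06012119 -0.96119777]
```

View pics/carry.png

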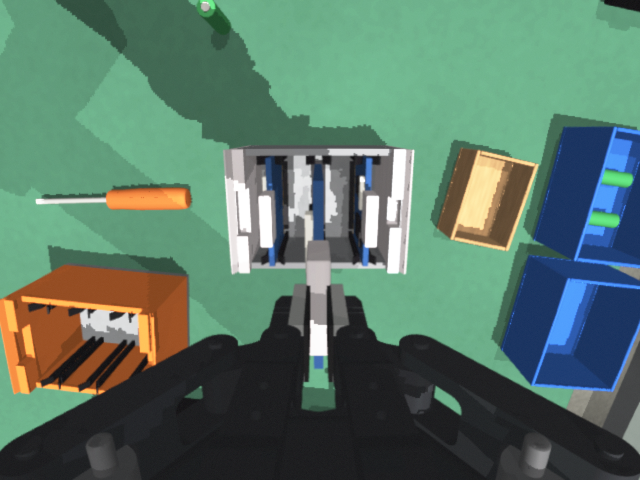

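```bash
python3 - <<'E'
from h import *
h=np.array([.5371,-.2853]);g=h.copy()
bot.move_linear([*g,.222],speed=.12);bot.wait(.15)
p=np.array(bot.read_position());print(p.round(4));g+=h-p[:2]
r=bot.move_linear([*g,.185],speed=.05,until_force=15);print(r,np.round(bot.read_position(),4),np.round(bot.read_ft_force(),1),bot.read_gripper_width(),bot.read_clock())
if not r:
    r=bot.move_linear([*g,.124],speed=.05,until_force=20);print(r,np.round(bot.read_position(),4),np.round(bot.read_ft_force(),1),bot.read_gripper_width(),bot.read_clock())
    if not r:
        r=bot.move_linear([*g,.112],speed=.02,until_force=20);print(r,np.round(bot.read_position(),4),np.round(bot.read_ft_force(),1),np.round(bot.read_moment(),2),bot.read_clock())
E
```

```text
[ 0.5377 -0.2857  0.2232]
False [ 0.5365 -0.285   0.1852] [ 0.8  0.5 -1.2] 0.07746988505690146 31.275
False [ 0.5365 -0.2849  0.1242] [ 0.6  0.3 -1. ] 0.07847064883471713 32.6417
True [ 0.5375 -0.2853  0.1183] [0.5 0.9 4.7] [0.16 0.04 0.  ] 33.0667
```

```bash
python3 - <<'E'
from h import *
g=np.array([.5371,-.2853])
r=bot.move_linear([*g,.113],speed=.02,until_force=25);print(r,np.round(bot.read_position(),4),np.round(bot.read_ft_force(),1),bot.read_clock())
bot.set_gripper(.27);print(np.round(bot.read_position(),4),bot.read_gripper_width(),np.round(bot.read_ft_force(),1))
p=np.array(bot.read_position());bot.move_linear([*g,.20],speed=.15)
d=np.array([np.cos(.117+np.pi/2),np.sin(.117+np.pi/2)])*.055
bot.move_linear([*(g-d),.25],speed=.25);bot.wait(.1);snap("s0");print(bot.read_clock())
im=cv2.imread("pics/s0.png");cv2.imwrite("pics/s0c.png",cv2.resize(im[30:260,170:470],None,fx=2.5,fy=2.5,interpolation=2))
E
```

```text
True [ 0.5395 -0.2853  0.1183] [-0.8  1.9  5.8] 33.2917
[ 0.5387 -0.2851  0.1171] 0.2672353648863869 [-0.4 -0.   0.2]
34.9
```

View pics/s0c.png

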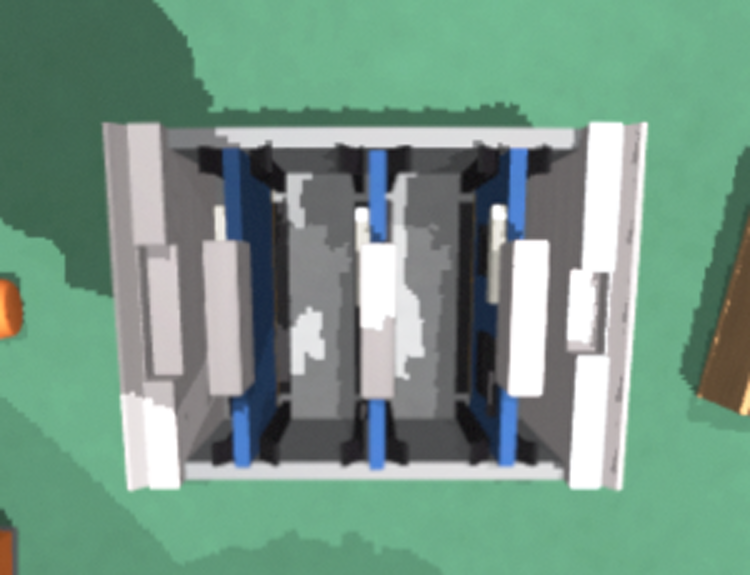

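```bash
python3 - <<'E'
from h import *
g=np.array([.5371,-.2853]);y=.117+np.pi/2
bot.set_gripper(0,80)
bot.move_linear([*g,.165],speed=.2)
r=bot.move_linear([*g,.138],speed=.03,until_force=20);print("press",r,np.round(bot.read_position(),4),np.round(bot.read_ft_force(),1),bot.read_clock())
bot.move_linear([*g,.23],speed=.2)
b=np.array([.5648,.0129]);yb=.3122-np.pi
bot.set_gripper(.5)
bot.move_pose([*b,.14],down(yb));bot.wait(.1);p=np.array(bot.read_position());print(p.round(4))
bot.move_linear([*b,.0645],speed=.1,until_force=10);print(np.round(bot.read_position(),4),np.round(bot.read_ft_force(),1))
bot.set_gripper(0,90);z0=bot.read_position()[2];print("grip",bot.read_gripper_width(),z0)
bot.move_linear([*b,.26],speed=.2);bot.wait(.1);print(bot.read_gripper_width(),np.round(bot.read_ft_force(),1),np.round(bot.read_moment(),2),bot.read_clock())
E
```

```text
press False [ 0.5372 -0.2854  0.1382] [0.8 0.7 0.3] 36.9583
[0.5654 0.0118 0.1404]
[0.5653 0.0128 0.065 ] [-0.1  0.5  0.9]
grip 0.14673702372833738 0.0655858224571081
0.14520686688431156 [ 0.2  0.8 -2.5] [-0.01 -0.02  0.04] 41.85
```

```bash
python3 - <<'E'
from h import *
h=np.array([.5371,-.2853]);o=down(.117-np.pi)
def R(t,r):print(t,r,np.round(bot.read_position(),4),np.round(bot.read_ft_force(),1),np.round(bot.read_moment(),2),bot.read_gripper_width(),bot.read_clock())
bot.move_pose([*h,.26],o);bot.wait(.1)
p=np.array(bot.read_position());print(p.round(4));g=h.copy()
bot.move_linear([*g,.190],speed=.12);bot.wait(.15)
p=np.array(bot.read_position());print(p.round(4));g+=h-p[:2]
r=bot.move_linear([*g,.166],speed=.03,until_force=12);R("mid",r)
if not r:
    r=bot.move_linear([*g,.157],speed=.02,until_force=20);R("end",r)
T,im=snap("bar_in");cv2.imwrite("pics/bar_in.png",im[:,:,::-1])
E
```

```text
[ 0.5377 -0.2837  0.2601]
[ 0.5378 -0.2857  0.1912]
mid False [ 0.5365 -0.285   0.1662] [-0.5  0.3 -2.4] [ 0.03 -0.05 -0.06] 0.14718261506107405 44.9333
end True [ 0.5368 -0.2853  0.1606] [-0.9  1.1  5.4] [0.14 0.11 0.01] 0.14612779813441767 45.3167
```

```bash
python3 - <<'E'
from h import *
h=np.array([.5371,-.2853]);y=.117-np.pi
bot.set_gripper(.45);print(np.round(bot.read_position(),4),np.round(bot.read_ft_force(),1))
bot.move_linear([*h,.24],speed=.15)
d=np.array([np.cos(y),np.sin(y)])*.055
bot.move_linear([*(h-d),.29],speed=.25);bot.wait(.1);T,im=snap("fin")
print(bot.read_clock())
P=np.array([proj("wrist",T,[*(h+np.array([np.cos(.117),np.sin(.117)])*s),.155])[0] for s in(-.0735,.0735)]);print("expected bar ends px",P.round(1))
a=im[30:280,170:470];s=bot.camera("side")[140:350,130:430];c=bot.camera("scene")[150:400,200:420]
f=lambda i,w,hh:cv2.resize(i,(w,hh),interpolation=2)
M=np.zeros((600,800,3),np.uint8);M[:333,:400]=f(a,400,333);M[:280,400:]=f(s,400,280);M[290:590,400:664]=f(c,264,300)
cv2.imwrite("pics/final.png",M[:,:,::-1])
E
```

```text
[ 0.5359 -0.2848  0.1591] [-0.1  1.1 -0.7]
47.025
expected bar ends px [[316.7  56. ]
 [316.9 244.6]]
```

View pics/final.png

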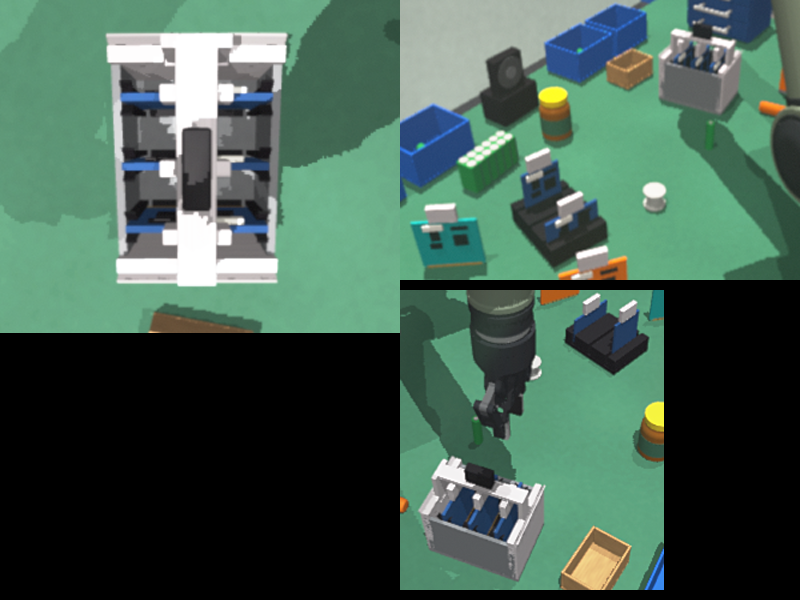

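The final view shows the bar level across the housing, with its ends at mosaic rows 34 and 286 against an expected 35 and 286. All three tabs are equally high, both spare cards are in the stand, and nothing else has been disturbed.

```bash
python3 -c "
from cell import bot
print(bot.close_job(),bot.read_clock())"
```

```text
the job is handed in; nothing more can be done
the job is handed in; nothing more can be done
```

The job is handed in at about 47 s: the full-size card is in the free middle place and the bar is down with its wide leg in the wide notch; TCP heights and the final pictures put both fully home, though a check press on the card tab met no contact and confirmed nothing.

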